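# Clear the mending board and present the polishing ball

### The arm

A 6-joint arm with a two-finger parallel gripper is mounted at the origin on the work surface. World frame = base frame: x ahead of the robot, y to its left, z up, the work surface at z = 0. Lengths are in m, angles in degrees, forces in N, time in s.
With the tool pointing down it reaches from about 0.25 to 0.725 m from the base axis. Payload 9.7 kg.
Tool frame: the origin (TCP) lies midway between the tips of the shut fingers; the grasp point (between the pads) lies bot.hold_point_z behind it (bot.hold_point_z is the distance from the TCP to the grasp point, in m); z points along the fingers, y is the line along which they close (so a half turn about z gives the same grasp; the last joint's range is limited). The gripper opens to 85 mm and grips with 20 to 120 N. Pads are 22 mm wide; open, the fingers measure 114 mm over their backs; the gripper's body (76 mm by 85 mm) begins 54 mm behind the grasp point. The pads swing forward as they close: fully open they stand 13 mm farther back than shut.
Start: joints at [0, 4.979, 10.078, 95.1, 0, 90], TCP at [0.55, -0, 0.231] pointing down, gripper open.
Joint ranges: [-179.16, 179.16], [-48.56, 103.87], [-65.8, 70.77], [-126.05, 130.52], [-82.76, 87.17], [-180, 180]. Speed limits (degrees/s): [127.2, 127.2, 147.25, 180, 180, 180].

### API

Orientations are given as [roll, pitch, yaw] about the fixed x, y, z axes, in that order (R = Rz(yaw) Ry(pitch) Rx(roll)).
In Python, from workcell import bot, camera, camera_model, ticket gives the robot as it stands.
- The arm moves only by the tool send_rows, never from a script. Its argument "targets" is text: rows parted by semicolons, each of 5 numbers parted by spaces: the shift along the tool's x, y, z in mm, then the turn about the tool's z in degrees, then the closure in counts, from 0 (fully open) to 255 (shut). A call has 1 to 20 rows; each row is the pose to reach, as a shift and turn from the pose commanded when the call began, along the tool's axes at that moment; what a row does not reach only later rows make up. A row lasts 1/8 s, in which the tool goes at most 62.5 mm and 10.7 degrees, less where a joint would pass 70% of its speed; a pose out of reach is approached as far as the arm can. A call with a gripper value outside its range is refused whole. The fingers move at their own pace and stop on an object; "newtons" is the grip in N (left out, the last holds). Time passes only in rows, so rows that repeat a pose let the fingers close. It gives the time, the measured TCP pose, the force, the opening and the grip force at its end, in the units of the state.
- bot.get_obs(): the state, without advancing time (a new reading comes with each control period).
- camera(name): name is "scene" or "side" or "wrist"; returns the picture (400x640x3 uint8, blue, green, red); there is no depth.
- camera_model(name): a dict with "K" (3x3 intrinsics, pixels), "pose" (4x4, takes a point from camera to world coordinates); the wrist camera has in their place "T_tool_cam" (4x4, takes a point from camera to tool coordinates, whose origin is the TCP and whose axes are the flange's). Camera axes: x right, y down, z forward; pixel columns grow to the right and rows downward; lengths in m; the calibration is good to about 2 mm. The wrist camera is an equidistant fisheye: a pixel r from the principal point sees the ray r / f radians off the axis. A picture is of the moment at which its call begins: read the wrist's pose just before it. camera_model takes no time and is no camera call.
- ticket.job_done(): hands the job in; it is judged then, once.
The state is a dict: "time": time; "q": joint angles; "qd": joint speeds; "joint_efforts": joint torques, N m; "ee_pos": TCP position; "tcp_rot": TCP orientation; "wrist_force": force on the tool from outside, world axes, zero at the start; "torque": the same for the moment, N m; "opening": finger opening in m; "grasp_force": force on a finger pad.
Only numpy, scipy, OpenCV 4.12 (cv2) and the standard library are available. Lean on these libraries where they do the work, as an engineer would, in place of code of your own. Each camera call takes 0.05 s, during which the arm holds its last target. There are 200 camera calls.

### The job

At the library's mending desk, use the wooden scraper block (not the fingers) to sweep all four cardboard chips off the green board into the white catch tray along its side, then stand the scraper back on its black mat and let go. Next lift the white dish by its handle and bring it about a hand's breadth (100 mm) above the middle of the green board, giving it a quarter turn on the way so that its red tab points straight out over the board's blue-striped edge; keep the dish level and the ball inside the black ring the whole time. Finish still holding the dish there, level and still with the ball at its middle, and leave everything else on the desk undisturbed.

Things in the scene. Friction and masses are not known exactly. Their poses are not given: they have to be found in the camera images.
- board: fixed green mending board, 170 (x) x 180 (y) x 14 mm, smooth flat top at 14 mm, without raised edges; origin at the centre of its underside, on the table. A 12 mm blue stripe runs along its +x edge (away from the robot, board yaw within 0.25 rad of the robot's axes). Fixed to its -y side is the catch tray.
- board_mid (a point): centre of the board's top face, 14 mm above the table
- tray_mid (a point): middle of the white catch tray's floor, 135 mm from the board's centre along the board's -y. The tray is 190 mm long (board x) and spans board y from -90 mm (touching the board) to -184 mm; floor 2 mm above the table, 4 mm rim walls 11 mm high (3 mm below the board's top) on its three other sides
- scraper_mat: fixed black rubber mat, 70 (x) x 160 (y) x 3 mm, to the robot's right; origin at the centre of its underside; its long side is its y axis
- scraper: loose wooden scraper block, 0.14 to 0.28 kg, standing on the black mat, long sides parallel: foot 36 (x) x 130 (y) x 22 mm high, and centred on it an upright grip 22 (x) x 64 (y) mm, from 22 to 80 mm height; origin at the centre of its underside. Pinch the grip across its 22 mm, about 60 mm above the underside; push chips with the foot's 130 mm wide face
- chip0: tan chip of book-cover board, 24 x 16 x 8 mm, about 10 g, lying flat and loose on the green board (all chips within 51 mm of its middle along board x, and between -65 and +45 mm along board y); origin at the centre of its underside
- chip1: tan chip of book-cover board, 24 x 16 x 8 mm, about 10 g, lying flat and loose on the green board (all chips within 51 mm of its middle along board x, and between -65 and +45 mm along board y); origin at the centre of its underside
- chip2: tan chip of book-cover board, 24 x 16 x 8 mm, about 10 g, lying flat and loose on the green board (all chips within 51 mm of its middle along board x, and between -65 and +45 mm along board y); origin at the centre of its underside
- chip3: tan chip of book-cover board, 24 x 16 x 8 mm, about 10 g, lying flat and loose on the green board (all chips within 51 mm of its middle along board x, and between -65 and +45 mm along board y); origin at the centre of its underside
- dish_mat: fixed round cork mat, diameter 110 mm, 4 mm thick, to the robot's left; origin at the centre of its underside; the dish starts on it
- dish: loose white dish, 0.22 to 0.35 kg, 146 mm across, rim 25 mm high, flat foot 80 mm across; origin at the centre of its underside, x towards its red tab, which at first points roughly to the robot's left (+y). Inside, a shallow cone rises at 0.25 rad from its middle, ringed in black at 25 mm radius. Thin posts from the rim at +y and -y carry a dark wooden handle bar over its middle
- dish_mid (a point): lowest point of the dish's hollow, on its axis, 7 mm above its underside
- dish_grip (a point): centre of the handle's wooden bar, on the dish's axis, 105 mm above its underside; the bar is 14 mm thick (dish x), 76 mm long (dish y) and 24 mm high, to be pinched across its 14 mm
- dish_tab (a point): point on top of the red tab (26 x 34 x 4 mm), 90 mm from the dish's axis along the dish's +x, 24 mm above its underside
- ball_center (a point): centre of the loose amber polishing ball, diameter 30 mm, 36 g, which lies at the lowest point of the dish (its centre 15.5 mm above that point); it rolls if the dish is tilted or jerked
- cup: bystander: blue cup, diameter 72 mm, 85 mm high; origin at the centre of its underside
- glue: bystander: white glue jar, diameter 54 mm, 75 mm high; origin at the centre of its underside
- tape: bystander: yellow roll of tape lying flat, diameter 76 mm, 22 mm high; origin at the centre of its underside
- folder: bystander: white bone folder lying flat, 150 x 22 x 6 mm; origin at the centre of its underside
- stamp: bystander: round wooden hand stamp standing up, diameter 36 mm, 57 mm high; origin at the centre of its underside
- ball: the same amber ball as a body; its orientation means nothing, use ball_center
Not all that is in view belongs to the job. Several things have the shape of the scraper_mat; the one meant has the colours described above.

How it is judged:
By the outcome, as a careful person would: the job done as asked, in the order asked, and still so for the second after the job is handed in, while the arm keeps its last pose, push and grip.
It also fails if it takes over 72 s, if anything falls off the work surface, if the arm or the gripper's body presses on something with over 40 N, if the wrist force passes 120 N, or if a joint passes its speed limit or range.

## Working session

There is one attempt and no reset: what is moved stays moved. The work goes in short steps, Python scripts to look and compute and a tool call to move; the robot and the scene stay as the last step left them, time stands still between calls to the robot, and variables do not carry over. Pictures are saved under pics/ and viewed, at most 13 in all, crops included, and the job is handed in when it is done.

Besides the shell and the picture viewer there is one more tool, called after ">>>" in YAML: its name, and indented under it one key for each argument. send_rows: Moves the arm, as the interface text tells. Its arguments: {"type":"object","properties":{"targets":{"type":"string"},"newtons":{"type":"number"}},"required":["targets"]}

```bash
ls; mkdir -p pics
python3 - <<'E'
from workcell import bot,camera,camera_model
import cv2,numpy as np
np.set_printoptions(precision=4,suppress=True)
print(bot.get_obs(),bot.hold_point_z)
for n in("scene","side","wrist"):
    m=camera_model(n);print(n,m)
    cv2.imwrite(f"pics/{n}0.png",camera(n))
E
```

```text
pics
{'time': 0.0, 'q': array([-0.0009,  5.0095, 10.0344, 95.0981, -0.0007, 90.001 ]), 'qd': array([ 0.0642, -0.041 ,  0.0587, -0.0845, -0.008 ,  0.0438]), 'joint_efforts': array([  0.0008, -52.0392,  46.4803,   0.0164,   0.    ,  -0.0001]), 'ee_pos': array([ 0.5498, -0.    ,  0.2306]), 'tcp_rot': array([-179.9269,    0.0007,   89.9981]), 'wrist_force': array([-0.3739, -0.4221,  0.1428]), 'torque': array([ 0.0401, -0.0006, -0.0379]), 'grasp_force': 0.0, 'opening': 0.08563968498487669} 0.0187
scene {'K': array([[388.695 ,   0.    , 318.4787],
       [  0.    , 388.695 , 198.6466],
       [  0.    ,   0.    ,   1.    ]]), 'pose': array([[ 0.0736,  0.6617, -0.7462,  1.3962],
       [ 0.9972, -0.059 ,  0.0461, -0.0732],
       [-0.0135, -0.7474, -0.6642,  0.8983],
       [ 0.    ,  0.    ,  0.    ,  1.    ]])}
side {'K': array([[428.2742,   0.    , 319.432 ],
       [  0.    , 428.2742, 194.7685],
       [  0.    ,   0.    ,   1.    ]]), 'pose': array([[-0.8073, -0.402 ,  0.4321, -0.1227],
       [-0.5901,  0.5397, -0.6004,  0.8641],
       [ 0.0082, -0.7397, -0.6729,  1.0986],
       [ 0.    ,  0.    ,  0.    ,  1.    ]])}
wrist {'K': array([[309.7069,   0.    , 316.5637],
       [  0.    , 309.7069, 198.5622],
       [  0.    ,   0.    ,   1.    ]]), 'T_tool_cam': array([[ 0.0011, -0.9627, -0.2707,  0.0687],
       [ 1.    ,  0.0012, -0.0003,  0.0002],
       [ 0.0006, -0.2707,  0.9627, -0.142 ],
       [ 0.    ,  0.    ,  0.    ,  1.    ]])}
```

View pics/scene0.png

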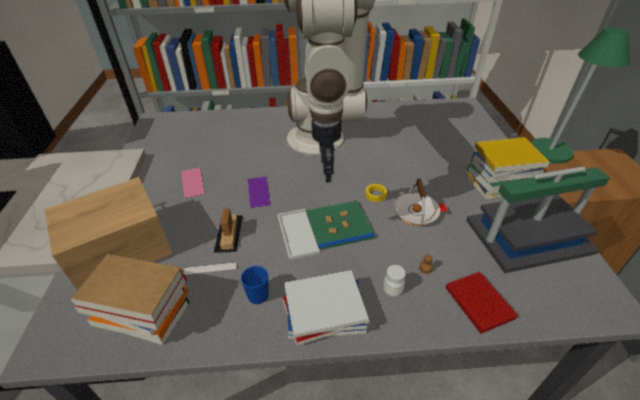

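View pics/side0.png

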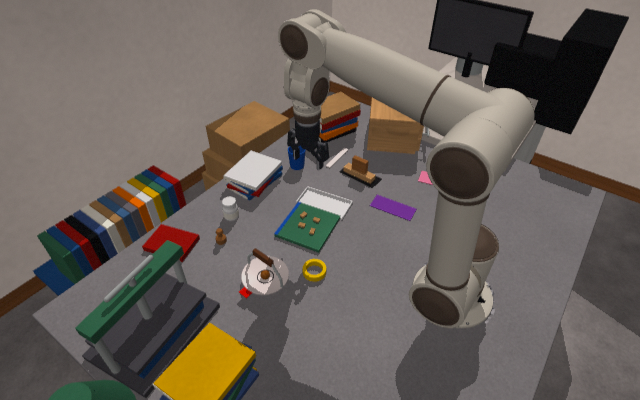

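The scene view shows three mats of the same shape: pink (192,182), purple (259,192) and black (229,232), and the black one carries the scraper. The board is at about (340,225) with the tray on its left at (298,232). The dish is at (416,208) with its red tab at (443,208), the tape at (376,193), the glue jar at (394,280), the stamp at (427,263), the cup at (256,285) and the folder at (210,268). I'll confirm the mat in an enlarged crop and measure.

```bash
cat > h.py <<'E'
import cv2,numpy as np
from workcell import bot,camera,camera_model
from scipy.spatial.transform import Rotation as R
np.set_printoptions(precision=4,suppress=True)
def toolpose():
    o=bot.get_obs();T=np.eye(4);T[:3,:3]=R.from_euler('xyz',o['tcp_rot'],degrees=True).as_matrix();T[:3,3]=o['ee_pos'];return T
def rays(n,uv,T=None):
    m=camera_model(n);K=m['K'];uv=np.atleast_2d(np.array(uv,float))
    if n=='wrist':
        d=uv-K[:2,2];r=np.hypot(*d.T)+1e-9;th=r/K[0,0]
        v=np.c_[d/r[:,None]*np.sin(th)[:,None],np.cos(th)];P=T@m['T_tool_cam']
    else:
        v=np.c_[(uv-K[:2,2])/[K[0,0],K[1,1]],np.ones(len(uv))];P=m['pose']
    return P[:3,3],v@P[:3,:3].T
def plane(n,uv,z,T=None):
    o,d=rays(n,uv,T);return o+d*((z-o[2])/d[:,2])[:,None]
def tri(obs):  # [(cam,uv,T)]
    A=np.zeros((3,3));b=np.zeros(3)
    for n,uv,T in obs:
        o,d=rays(n,uv,T);d=d[0]/np.linalg.norm(d[0]);M=np.eye(3)-np.outer(d,d);A+=M;b+=M@o
    return np.linalg.solve(A,b)
def blobs(im,lo,hi,amin=20,roi=None):
    m=cv2.inRange(cv2.cvtColor(im,cv2.COLOR_BGR2HSV),lo,hi)
    if roi:
        k=np.zeros_like(m);x0,y0,x1,y1=roi;k[y0:y1,x0:x1]=255;m&=k
    c,_=cv2.findContours(m,cv2.RETR_EXTERNAL,cv2.CHAIN_APPROX_NONE)
    return m,sorted([x for x in c if cv2.contourArea(x)>amin],key=cv2.contourArea,reverse=True)
E
python3 - <<'E'
from h import *
a=cv2.imread('pics/scene0.png');w=cv2.imread('pics/wrist0.png')
cv2.imwrite('pics/crop1.png',np.vstack([cv2.resize(a[160:310,170:460],(696,360),interpolation=cv2.INTER_CUBIC)]))
hsv=cv2.cvtColor(a,cv2.COLOR_BGR2HSV)
for p in [(325,212),(346,212),(345,242),(300,235),(228,240),(222,245),(405,210),(443,208),(340,215)]: print(p,hsv[p[1],p[0]])
E
```

```text
(325, 212) [ 73 110  97]
(346, 212) [ 18 121 137]
(345, 242) [ 96 151  81]
(300, 235) [ 30  10 178]
(228, 240) [ 18 119 159]
(222, 245) [ 17 123 147]
(405, 210) [ 14  26 129]
(443, 208) [  2 225 169]
(340, 215) [30 91 90]
```

View pics/crop1.png

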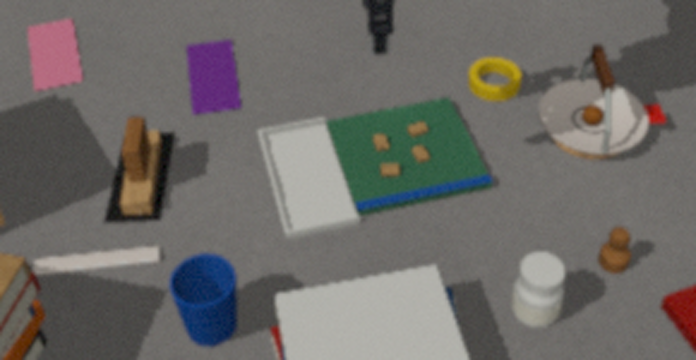

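View pics/wrist0.png

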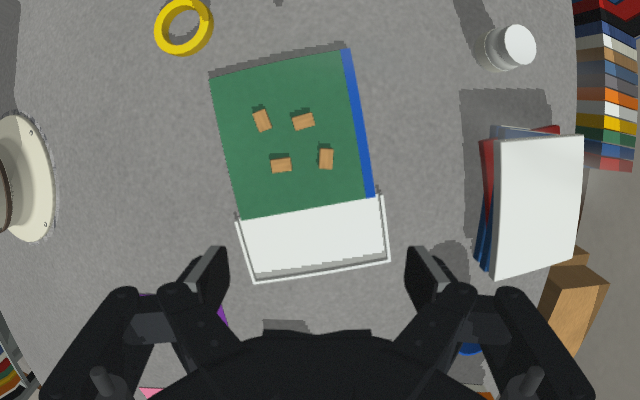

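The crop confirms that the black mat, with the scraper on it, is at scene (229,232). The pink and purple mats are empty. The wrist view shows the four chips at (262,119), (303,121), (326,158) and (281,165), the blue stripe on the right and the tray below.

Run:
```python
from h import *
T=toolpose()
a=cv2.imread('pics/scene0.png');s=cv2.imread('pics/side0.png');w=cv2.imread('pics/wrist0.png')
# board incl. stripe in wrist
roi=(195,30,400,235)
m,_=blobs(w,(60,70,30),(130,255,255),roi=roi)
m=cv2.morphologyEx(m,cv2.MORPH_CLOSE,np.ones((25,25)))
c=max(cv2.findContours(m,0,1)[0],key=cv2.contourArea)
P=plane('wrist',c[:,0,:],.014,T)[:,:2]
r=cv2.minAreaRect((P*1000).astype(np.float32));print('board rect',r,cv2.contourArea(c))
mb,cb=blobs(w,(100,100,60),(125,255,255),roi=roi)
Pb=plane('wrist',cb[0][:,0,:],.014,T)[:,:2];rb=cv2.minAreaRect((Pb*1000).astype(np.float32));print('stripe',rb)
mc,cc=blobs(w,(8,80,90),(25,255,255),60,roi)
for k in cc:
    p=plane('wrist',k[:,0,:],.022,T);rr=cv2.minAreaRect((p[:,:2]*1000).astype(np.float32));print('chip',rr)
# mat: dark
print('--scene mat/scraper')
for n,im,roi in(('scene',a,(205,200,250,260)),('side',s,(330,145,390,195))):
    mm,c1=blobs(im,(8,70,50),(25,255,255),15,roi)
    md,c2=blobs(im,(0,0,0),(180,255,40),15,roi)
    for k in c1: print(n,'wood',cv2.contourArea(k),cv2.boundingRect(k))
    for k in c2: print(n,'dark',cv2.contourArea(k),cv2.boundingRect(k))
    q=np.vstack(c1+c2)
    mr,cr=blobs(im,(0,170,80),(6,255,255),10,(425,195,460,220) if n=='scene' else (230,280,260,305))
    print(n,'tab',[k[:,0].mean(0) for k in cr])
    cv2.imwrite(f'pics/c_{n}.png',0) if 0 else None
A=cv2.resize(a[195:260,200:260],(480,520),interpolation=cv2.INTER_CUBIC)
B=cv2.resize(s[140:205,330:370+20],(320,346),interpolation=cv2.INTER_CUBIC)
C=cv2.resize(a[170:230,385:455],(420,360)) 
cv=np.zeros((560,800,3),np.uint8);cv[:520,:480]=A;cv[:346,480:]=B;cv2.imwrite('pics/crop2.png',cv)
```

```text
board rect ((521.3190307617188, 43.09137725830078), (169.82476806640625, 180.65257263183594), 10.947388648986816) 20982.5
stripe ((598.1663818359375, 58.07402801513672), (12.358559608459473, 179.32022094726562), 10.92167854309082)
chip ((534.3284912109375, 60.623905181884766), (23.543500900268555, 15.853473663330078), 16.947587966918945)
chip ((487.3115539550781, 62.265350341796875), (16.29197883605957, 23.8726863861084), 19.712677001953125)
chip ((560.363525390625, 18.135021209716797), (15.922426223754883, 23.13837242126465), 0.142751544713974)
chip ((508.2958984375, 10.650531768798828), (23.655210494995117, 15.769004821777344), 7.373592376708984)
chip ((417.5345458984375, 160.83853149414062), (32.60796356201172, 10.022534370422363), 53.715972900390625)
--scene mat/scraper
scene wood 523.5 (219, 209, 19, 41)
scene dark 84.5 (227, 216, 15, 35)
scene dark 45.5 (215, 228, 7, 24)
scene tab [array([442.5909, 207.    ])]
side wood 454.0 (343, 155, 33, 29)
side wood 115.0 (367, 145, 23, 7)
side dark 81.0 (341, 170, 40, 18)
side tab [array([245.1111, 292.2593])]
```

View pics/crop2.png

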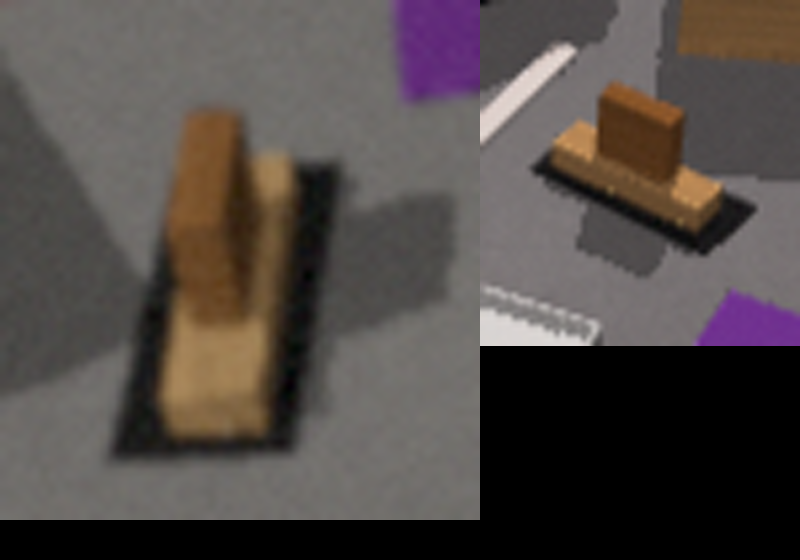

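Run:
```python
from h import *
a=np.array([[110,458],[295,452],[340,162],[160,435],[268,437]])/8+[200,195]
p=plane('scene',a,.003)[:,:2]*1000;print('mat scene',p)
b=(np.array([[531,170],[703,254],[757,208]])-[480,0])/5.333+[330,140]
q=plane('side',b,.003)[:,:2]*1000;print('mat side',q)
# grip top end midpoints
t1=tri([('scene',np.array([213,110])/8+[200,195],None),('side',(np.array([675,112])-[480,0])/5.333+[330,140],None)])
t2=tri([('scene',np.array([200,222])/8+[200,195],None),('side',(np.array([607,90])-[480,0])/5.333+[330,140],None)])
print('grip top',t1,t2)
print('handle',tri([('scene',(421,188),None),('side',(262.5,256.5),None)]))
print('ball',tri([('scene',(417,208),None),('side',(264.5,274.5),None)]))
print('tab',tri([('scene',(442.6,207),None),('side',(245,292),None)]))
```

```text
mat scene [[ 605.1687 -343.7102]
 [ 608.1457 -274.1875]
 [ 450.8528 -268.6082]
 [ 595.2465 -326.1593]
 [ 599.7642 -285.0478]]
mat side [[ 596.6908 -273.1353]
 [ 442.1479 -268.1474]
 [ 436.6926 -336.8578]]
grip top [ 0.4983 -0.3048  0.0822] [ 0.5553 -0.304   0.0773]
handle [0.4878 0.3036 0.1101]
ball [0.4879 0.3044 0.0244]
tab [0.4915 0.388  0.0254]
```

The board centre is (521, 43) mm with a yaw of 10.95°. The scraper grip is at about (527, -305) with its long axis along world x. The dish is at about (488, 304). I'm moving above the scraper.

>>> send_rows:
  targets: "-60 -5 0 10 0;-120 -10 0 20 0;-180 -15 0 30 0;-240 -20 0 40 0;-290 -23 0 50 0;-305 -23 0 60 0"

```text
time: 0.9
ee_pos: [0.5262, -0.3078, 0.2304]
tcp_rot: [-180.0, 0.0, 29.5]
wrist_force: [0.4, 1.0, -0.1]
opening: 0.0855
grasp_force: 0.0
```

Run:
```python
from h import *
o=bot.get_obs();print(o['q'],o['tcp_rot'],o['ee_pos'])
```

```text
[-30.32    13.5017  19.6199  96.1833  -0.0178 120.1845] [-179.9527    0.0481   29.4955] [ 0.5262 -0.3078  0.2304]
```

>>> send_rows:
  targets: "0 0 0 -10.5 0;0 0 0 -21 0;0 0 0 -31.5 0;0 0 0 -42 0;0 0 0 -52.5 0;0 0 0 -63 0;0 0 0 -73.5 0;0 0 0 -84 0;0 0 0 -94.5 0;0 0 0 -105 0;0 0 0 -115.5 0;0 0 0 -126 0;0 0 0 -136.5 0;0 0 0 -148 0;0 0 0 -148 0;0 0 0 -148 0"

```text
time: 2.9
ee_pos: [0.527, -0.305, 0.2311]
tcp_rot: [180.0, -0.0, 177.8]
wrist_force: [0.7, 0.4, -0.5]
opening: 0.0853
grasp_force: 0.0
```

Run:
```python
from h import *
o=bot.get_obs();print(o['q'],o['tcp_rot'],o['ee_pos'])
cv2.imwrite('pics/w1.png',camera('wrist'));np.save('T1.npy',toolpose())
```

```text
[-30.0578  13.3602  19.5353  96.1903   0.0012 -27.8434] [179.9919  -0.0129 177.7856] [ 0.527  -0.305   0.2311]
```

View pics/w1.png

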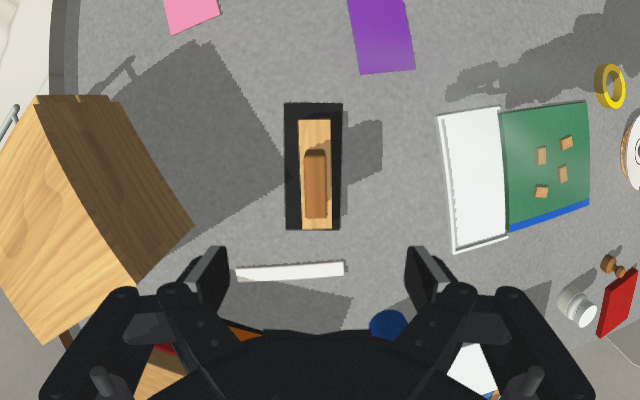

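The wrist view shows the black mat at (285-342, 103-230), with the foot at (299-331, 120-228) and the grip top at about (315,190). Next I'll measure them.

Run:
```python
from h import *
w=cv2.imread('pics/w1.png');T=np.load('T1.npy');hsv=cv2.cvtColor(w,cv2.COLOR_BGR2HSV)
print([ (p,hsv[p[1],p[0]]) for p in [(315,190),(315,155),(315,130),(290,150),(325,220)]])
roi=(270,95,360,236)
def rect(c,z):
    return cv2.minAreaRect((plane('wrist',c.reshape(-1,2),z,T)[:,:2]*1000).astype(np.float32))
m,c=blobs(w,(5,70,60),(30,255,255),50,roi);print('foot',rect(c[0],.025))
md,_=blobs(w,(0,0,0),(180,255,45),50,roi)
mm=cv2.morphologyEx(md|m,cv2.MORPH_OPEN,np.ones((5,5)));c=max(cv2.findContours(mm,0,1)[0],key=cv2.contourArea);print('mat',rect(c,.003),cv2.boundingRect(c))
# grip top edges along row 190
for r in (170,190,205): print(r,[tuple(int(t) for t in x) for x in w[r,296:336:2]])
```

```text
[((315, 190), array([ 15, 155, 170], dtype=uint8)), ((315, 155), array([ 14, 140, 100], dtype=uint8)), ((315, 130), array([ 18, 120, 223], dtype=uint8)), ((290, 150), array([30,  6, 46], dtype=uint8)), ((325, 220), array([ 18, 118, 227], dtype=uint8))]
foot ((528.8055419921875, -306.4002990722656), (37.437217712402344, 130.63783264160156), 89.37364196777344)
mat ((529.14404296875, -301.434814453125), (52.25847244262695, 147.69363403320312), 88.30695343017578) (297, 111, 45, 119)
170 [(43, 43, 43), (45, 47, 44), (130, 196, 223), (120, 182, 224), (65, 113, 164), (72, 129, 187), (72, 127, 184), (71, 125, 181), (70, 120, 176), (68, 118, 170), (67, 115, 165), (66, 115, 165), (66, 118, 171), (68, 121, 175), (59, 103, 148), (60, 93, 121), (89, 131, 164), (80, 117, 147), (34, 36, 34), (34, 33, 33)]
190 [(44, 45, 44), (45, 47, 46), (50, 60, 69), (123, 186, 227), (96, 148, 194), (69, 123, 177), (73, 128, 185), (73, 126, 183), (70, 123, 180), (67, 118, 173), (67, 116, 166), (66, 112, 163), (67, 117, 169), (67, 119, 172), (65, 111, 160), (57, 89, 122), (86, 129, 163), (89, 135, 171), (37, 35, 34), (37, 38, 36)]
205 [(43, 42, 42), (44, 44, 44), (46, 47, 46), (119, 177, 219), (114, 175, 221), (69, 118, 170), (73, 130, 188), (74, 127, 183), (71, 124, 181), (72, 121, 175), (65, 115, 166), (63, 111, 163), (68, 115, 168), (67, 118, 173), (64, 113, 163), (65, 101, 138), (117, 178, 222), (123, 185, 227), (37, 36, 35), (34, 34, 33)]
```

>>> send_rows:
  targets: "-2 -1.5 40 -1.5 0;-2 -1.5 80 -1.5 0;-2 -1.5 120 -1.5 0;-2 -1.5 150 -1.5 0;-2 -1.5 175 -1.5 0;-2 -1.5 187 -1.5 0;-2 -1.5 187 -1.5 0;-2 -1.5 187 -1.5 255;-2 -1.5 187 -1.5 255;-2 -1.5 187 -1.5 255;-2 -1.5 187 -1.5 255;-2 -1.5 187 -1.5 255;-2 -1.5 187 -1.5 255;-2 -1.5 187 -1.5 255;-2 -1.5 187 -1.5 255"
  newtons: 80

```text
time: 4.82
ee_pos: [0.5292, -0.3067, 0.0449]
tcp_rot: [-180.0, 0.1, 179.5]
wrist_force: [0.0, 1.4, 5.1]
opening: 0.0212
grasp_force: 79.0
```

Gripped. I'm lifting it and carrying it to the far side of the board.

>>> send_rows:
  targets: "0 0 -25 0 255;0 0 -55 0 255;0 20 -80 0 255;2 60 -80 -3 255;4 110 -80 -6 255;8 160 -80 -9 255;12 210 -80 -11.5 255;15 260 -80 -11.5 255;18 310 -80 -11.5 255;20 360 -80 -11.5 255;22 395 -80 -11.5 255;22 417 -80 -11.5 255;22 417 -60 -11.5 255;22 417 -40 -11.5 255;22 417 -28 -11.5 255;22 417 -28 -11.5 255;22 417 -28 -11.5 255"

```text
time: 6.95
ee_pos: [0.5109, 0.1106, 0.0729]
tcp_rot: [-180.0, 0.0, -169.0]
wrist_force: [0.8, 0.7, -1.8]
opening: 0.0214
grasp_force: 78.8
```

Run:
```python
from h import *
T=toolpose();o=bot.get_obs();w=camera('wrist');cv2.imwrite('pics/w2.png',w);np.save('T2.npy',T)
print(o['ee_pos'],o['tcp_rot'],o['q'])
B=np.array([521.3,43.1]);a=np.radians(10.95);M=np.array([[np.cos(a),np.sin(a)],[-np.sin(a),np.cos(a)]])
print('tcp in board',M@(o['ee_pos'][:2]*1000-B))
```

```text
[0.5109 0.1106 0.0729] [-179.9997    0.0417 -169.0118] [ 12.212    1.1197 -11.4633  77.3753  -0.0012   1.2238]
tcp in board [ 2.6024 68.2135]
```

View pics/w2.png

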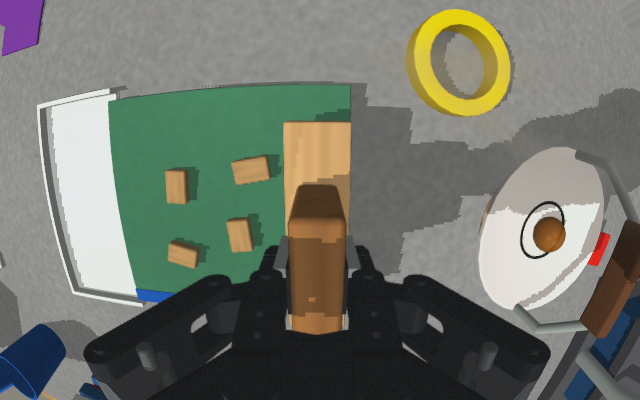

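The view shows the scraper aligned with the board, with all four chips between its face and the tray. I'll lower it to about 1 mm clearance and sweep.

>>> send_rows:
  targets: "0 0 8 0 255;0 0 16 0 255;0 0 16 0 255;0 -8 16 0 255;0 -20 16 0 255;0 -32 16 0 255;0 -44 16 0 255;0 -56 16 0 255;0 -68 16 0 255;0 -80 16 0 255;0 -92 16 0 255;0 -104 16 0 255;0 -116 16 0 255;0 -128 16 0 255;0 -140 16 0 255;0 -152 16 0 255;0 -160 16 0 255;0 -164 16 0 255;0 -164 16 0 255;0 -164 16 0 255"

```text
time: 9.5
ee_pos: [0.5418, -0.0502, 0.0563]
tcp_rot: [180.0, -0.0, -169.0]
wrist_force: [-0.6, -0.0, -2.9]
opening: 0.0212
grasp_force: 78.8
```

Run:
```python
from h import *
w=cv2.imread('pics/w2.png');s=camera('side');c=camera('scene')
cv2.imwrite('pics/s3.png',np.hstack([cv2.resize(s[180:260,270:370],(400,320),interpolation=2),cv2.resize(c[190:270,265:365],(400,320),interpolation=2)]))
```

```text
(no output)
```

View pics/s3.png

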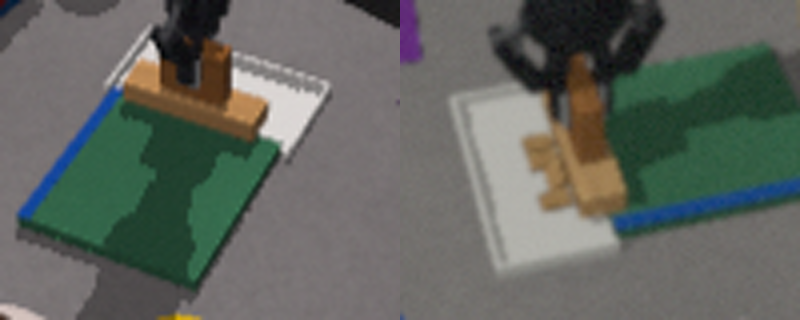

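>>> send_rows:
  targets: "0 0 -20 0 255;0 0 -45 0 255;0 0 -70 0 255;7 -30 -70 2 255;18 -75 -70 5 255;30 -120 -70 8 255;42 -165 -70 11.5 255;52 -210 -70 11.5 255;60 -240 -70 11.5 255;61.3 -249.4 -70 11.5 255;61.3 -249.4 -45 11.5 255;61.3 -249.4 -20 11.5 255;61.3 -249.4 -10 11.5 255;61.3 -249.4 -10 11.5 255;61.3 -249.4 -10 11.5 255"

```text
time: 11.48
ee_pos: [0.5299, -0.3069, 0.0675]
tcp_rot: [-180.0, 0.1, 179.5]
wrist_force: [0.1, 0.9, -2.2]
opening: 0.021
grasp_force: 79.0
```

Run:
```python
from h import *
print(bot.get_obs()['ee_pos'])
w=camera('wrist');s=camera('side');c=camera('scene')
cv2.imwrite('pics/s4.png',np.vstack([np.hstack([cv2.resize(s[180:260,270:370],(400,280),interpolation=2),cv2.resize(c[190:270,265:365],(400,280),interpolation=2)]),cv2.resize(w[0:260],(800,310))]))
```

```text
[ 0.5299 -0.3069  0.0675]
```

View pics/s4.png

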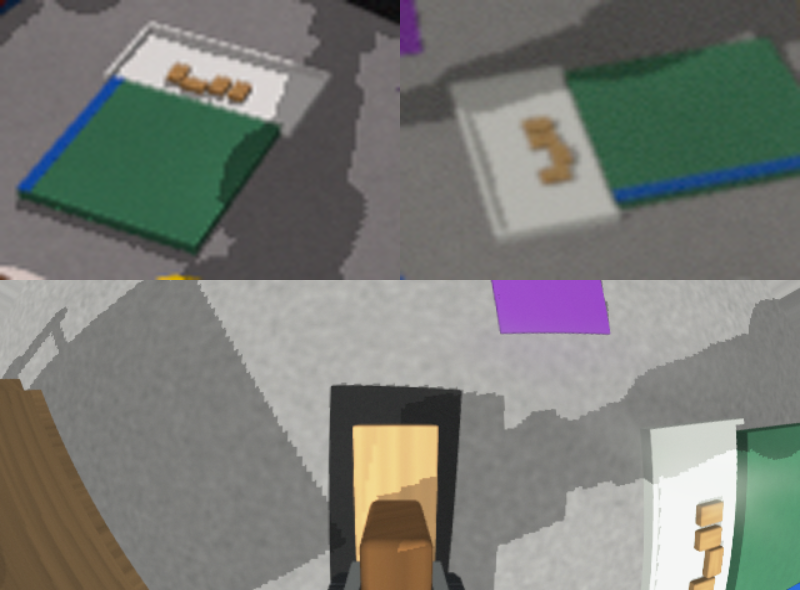

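All four chips lie in the tray. I'll stand the scraper on the mat and release it.

>>> send_rows:
  targets: "0 0 12 0 255;0 0 19 0 255;0 0 22.5 0 255;0 0 22.5 0 255;0 0 22.5 0 255;0 0 22.5 0 150;0 0 22.5 0 60;0 0 22.5 0 0;0 0 22.5 0 0;0 0 22.5 0 0;0 0 22.5 0 0;0 0 22.5 0 0;0 0 5 0 0;0 0 -40 0 0;0 0 -90 0 0;0 0 -140 0 0;0 0 -160 0 0;0 0 -160 0 0"
  newtons: 80

```text
time: 13.88
ee_pos: [0.5299, -0.3072, 0.2292]
tcp_rot: [-179.9, 0.2, 179.5]
wrist_force: [-0.4, -0.3, -1.1]
opening: 0.0853
grasp_force: 0.0
```

Run:
```python
from h import *
T=toolpose();w=camera('wrist');print(bot.get_obs()['ee_pos'])
m,c=blobs(w,(5,70,60),(30,255,255),50,(270,95,360,236))
print(cv2.boundingRect(c[0]),cv2.minAreaRect((plane('wrist',c[0].reshape(-1,2),.025,T)[:,:2]*1000).astype(np.float32)))
```

```text
[ 0.5295 -0.307   0.2272]
(301, 116, 33, 112) ((529.7367553710938, -307.09478759765625), (130.5609893798828, 37.034446716308594), 0.17167656123638153)
```

>>> send_rows:
  targets: "3 40 -15 0 0;7 90 -30 0 0;11 140 -40 0 0;15 190 -40 0 0;19 240 -40 0 0;23 290 -40 0 0;27 340 -40 0 0;31 390 -40 0 0;35 440 -40 0 0;39 490 -40 0 0;42 540 -40 1.5 0;45 580 -40 1.5 0;47 600 -40 1.5 0;47 610 -40 1.5 0;47 610 -40 1.5 0;47 610 -40 1.5 0;47 610 -40 1.5 0"

```text
time: 16.05
ee_pos: [0.4879, 0.3026, 0.2666]
tcp_rot: [180.0, 0.0, 177.9]
wrist_force: [-0.0, 1.1, -0.3]
opening: 0.086
grasp_force: 0.0
```

Run:
```python
from h import *
T=toolpose();o=bot.get_obs();w=camera('wrist');s=camera('side');cv2.imwrite('pics/w5.png',w);np.save('T5.npy',T);print(o['ee_pos'],o['q'],o['tcp_rot'])
cv2.imwrite('pics/side5.png',s)
```

```text
[0.4879 0.3026 0.2666] [31.8121  9.3487 18.861  99.492  -0.0042 33.8793] [179.9922   0.0191 177.9328]
```

View pics/w5.png

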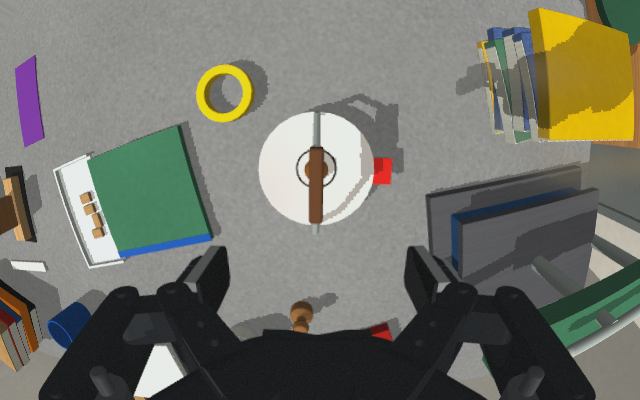

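The view shows the handle bar at (316,185), the red tab at (383,171) and the ball under the bar inside the ring. Now I'll measure them.

Run:
```python
from h import *
w=cv2.imread('pics/w5.png');T=np.load('T5.npy')
m,c=blobs(w,(0,60,20),(15,255,130),50,(295,130,340,235))
for k in c: print(cv2.contourArea(k),cv2.boundingRect(k),[cv2.minAreaRect((plane('wrist',k.reshape(-1,2),z,T)[:,:2]*1000).astype(np.float32)) for z in(.121,)])
m,c=blobs(w,(0,170,80),(5,255,255),50,(365,150,400,195))
p=plane('wrist',c[0].reshape(-1,2),.028,T)[:,:2]*1000;r=cv2.minAreaRect(p.astype(np.float32));print('tab',r)
m,c=blobs(w,(0,0,150),(180,60,255),500,(250,100,380,240))
for k in c: 
  p=plane('wrist',k.reshape(-1,2),.029,T)[:,:2]*1000;print('rim',cv2.minEnclosingCircle(p.astype(np.float32)),cv2.contourArea(k))
for r_ in (160,175,190,205,218):
  print(r_,[tuple(int(t) for t in x) for x in w[r_,304:330]][::2])
```

```text
1043.5 (305, 147, 23, 77) [((487.8539733886719, 302.4395751953125), (20.732940673828125, 74.95123291015625), 88.40151977539062)]
tab ((492.4971008300781, 385.77362060546875), (22.43742561340332, 32.65751266479492), 87.4664535522461)
rim ((507.07513427734375, 280.0956726074219), 101.12007904052734) 10314.5
160 [(227, 234, 232), (227, 234, 232), (187, 199, 202), (50, 74, 113), (49, 75, 113), (50, 75, 113), (48, 75, 112), (46, 72, 111), (47, 70, 108), (38, 55, 85), (142, 150, 158), (165, 173, 179), (165, 174, 179)]
175 [(219, 226, 228), (99, 127, 160), (41, 85, 134), (46, 73, 112), (48, 73, 111), (48, 73, 113), (51, 74, 113), (50, 76, 113), (46, 69, 108), (36, 54, 81), (36, 68, 103), (107, 122, 135), (182, 191, 194)]
190 [(226, 232, 232), (226, 232, 232), (181, 193, 198), (48, 72, 110), (49, 73, 112), (50, 75, 114), (50, 75, 114), (50, 75, 113), (45, 70, 106), (34, 50, 74), (228, 234, 232), (228, 234, 232), (229, 235, 233)]
205 [(225, 231, 232), (226, 232, 232), (181, 193, 199), (47, 72, 111), (48, 73, 112), (50, 74, 113), (48, 74, 112), (51, 74, 111), (47, 70, 104), (82, 93, 111), (228, 234, 232), (228, 235, 233), (229, 234, 232)]
218 [(225, 232, 232), (225, 232, 232), (181, 193, 200), (47, 71, 111), (50, 76, 112), (49, 75, 112), (49, 75, 112), (47, 74, 112), (43, 66, 100), (79, 89, 102), (173, 181, 186), (173, 182, 186), (197, 206, 207)]
```

>>> send_rows:
  targets: "0 0 40 0.5 0;0 0 80 0.5 0;0 0 115 0.5 0;0 0 145 0.5 0;0 0 165 0.5 0;0 0 174 0.5 60;0 0 176 0.5 120;0 0 176 0.5 160;0 0 176 0.5 185;0 0 176 0.5 195;0 0 176 0.5 200;0 0 176 0.5 205;0 0 176 0.5 210;0 0 176 0.5 215;0 0 176 0.5 220;0 0 176 0.5 225;0 0 176 0.5 230;0 0 176 0.5 240;0 0 176 0.5 255;0 0 176 0.5 255"
  newtons: 70

```text
time: 18.65
ee_pos: [0.4876, 0.3035, 0.0902]
tcp_rot: [-180.0, -0.0, 177.5]
wrist_force: [-0.9, -0.3, -1.2]
opening: 0.0132
grasp_force: 68.1
```

>>> send_rows:
  targets: "0 0 -1 0 255;0 0 -3 0 255;0 0 -6 0 255;0 0 -10 0 255;0 0 -15 0 255;0 0 -21 0 255;0 0 -28 0 255;0 0 -36 0 255;0 0 -44 0 255;0 0 -52 0 255;0 0 -60 0 255;0 0 -68 0 255;0 0 -76 0 255;0 0 -83 0 255;0 0 -90 0 255;0 0 -96 0 255;0 0 -101 0 255;0 0 -104 0 255;0 0 -106 0 255;0 0 -107 0 255"

```text
time: 21.15
ee_pos: [0.4876, 0.3035, 0.1973]
tcp_rot: [-180.0, -0.0, 177.5]
wrist_force: [-0.5, -0.6, -3.3]
opening: 0.0131
grasp_force: 68.1
```

Run:
```python
from h import *
T=toolpose();w=camera('wrist');s=camera('side');c=camera('scene');print(bot.get_obs()['ee_pos'])
cv2.imwrite('pics/s6.png',np.vstack([np.hstack([cv2.resize(s[190:310,200:350],(400,280),interpolation=2),cv2.resize(c[130:230,370:500],(400,280),interpolation=2)]),cv2.resize(w[60:330,140:520],(800,310))]))
```

```text
[0.4876 0.3035 0.1972]
```

View pics/s6.png

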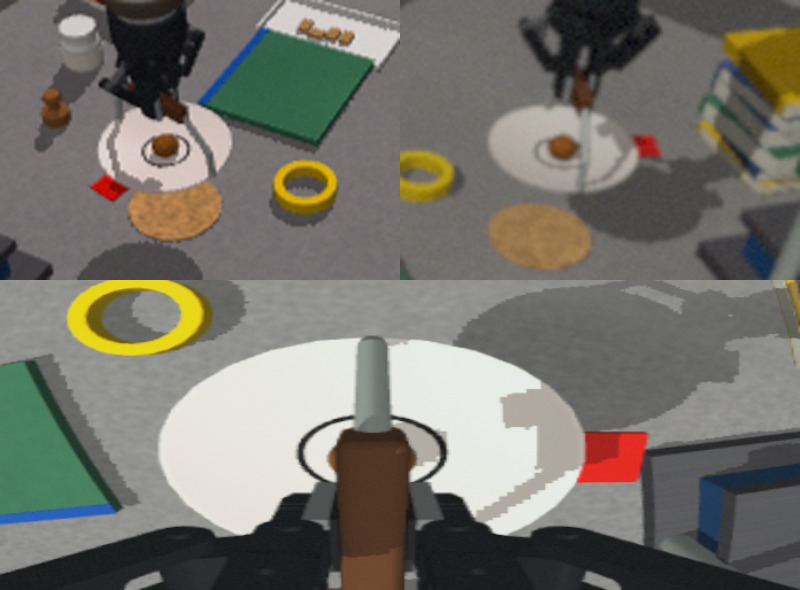

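The dish is level, the ball is at its middle and the scene is undisturbed. I'll carry it over with the turn, using a smooth profile.

>>> send_rows:
  targets: "-0.3 -1.6 0 0.5 255;-1.1 -6.3 0 1.9 255;-2.5 -14.1 0 4.2 255;-4.3 -24.7 0 7.3 255;-6.6 -37.9 0 11.2 255;-9.3 -53.3 0 15.8 255;-12.3 -70.6 0 20.9 255;-15.5 -89.4 0 26.4 255;-19 -109.1 0 32.3 255;-22.5 -129.4 0 38.3 255;-26 -149.6 0 44.2 255;-29.5 -169.3 0 50.1 255;-32.7 -188.1 0 55.6 255;-35.7 -205.4 0 60.7 255;-38.4 -220.8 0 65.3 255;-40.7 -234 0 69.2 255;-42.5 -244.6 0 72.3 255;-43.9 -252.4 0 74.6 255;-44.7 -257.1 0 76 255;-45 -258.7 0 76.5 255"

```text
time: 23.8
ee_pos: [0.5213, 0.0429, 0.1972]
tcp_rot: [-180.0, -0.0, 101.0]
wrist_force: [0.3, 0.4, -3.0]
opening: 0.0129
grasp_force: 68.2
```

>>> send_rows:
  targets: "0 0 0 0 255;0 0 0 0 255;0 0 0 0 255;0 0 0 0 255;0 0 0 0 255;0 0 0 0 255;0 0 0 0 255;0 0 0 0 255"

```text
time: 24.8
ee_pos: [0.5213, 0.0431, 0.1973]
tcp_rot: [-180.0, -0.0, 101.0]
wrist_force: [-0.6, 0.2, -3.1]
opening: 0.0127
grasp_force: 68.2
```

Run:
```python
from h import *
T=toolpose();w=camera('wrist');s=camera('side');c=camera('scene')
cv2.imwrite('pics/side7.png',s);cv2.imwrite('pics/scene7.png',c);cv2.imwrite('pics/w7.png',w)
cv2.imwrite('pics/s7.png',np.vstack([np.hstack([cv2.resize(s[150:270,230:380],(400,280),interpolation=2),cv2.resize(c[150:250,280:410],(400,280),interpolation=2)]),cv2.resize(w[60:330,140:520],(800,310))]))
P=[]
cams=[]
for n,im,roi in(('scene',c,(290,150,420,260)),('side',s,(230,150,380,270))):
    m,k=blobs(im,(0,170,60),(6,255,255),8,roi);uv=k[0][:,0].mean(0) if k else None;cams.append((n,uv,None))
    m,k=blobs(im,(5,120,40),(20,255,255),10,roi);print(n,uv,[(cv2.boundingRect(x)) for x in k])
if all(x[1] is not None for x in cams):
    t=tri(cams);tc=T[:3,3];print('tab',t,'tcp',tc,'yaw',np.degrees(np.arctan2(*(t-tc)[[1,0]])))
```

```text
scene [348.2414 213.2069] [(399, 204, 21, 21), (328, 169, 10, 9), (335, 190, 9, 8), (297, 225, 10, 16), (347, 168, 5, 7)]
side [260.725 189.025] [(343, 155, 32, 29), (230, 150, 20, 18), (254, 265, 26, 5), (304, 195, 8, 8), (301, 176, 7, 13)]
tab [0.6513 0.0807 0.1538] tcp [0.5213 0.0431 0.1973] yaw 16.127347166984467
```

View pics/s7.png

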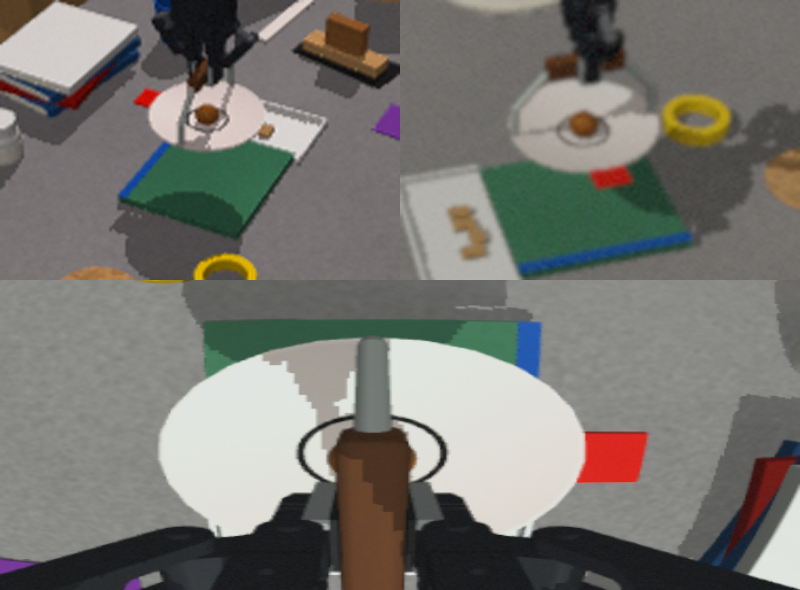

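Run:
```python
from h import *
T=toolpose();t0=T[:3,3]
s=cv2.imread('pics/side7.png');c=cv2.imread('pics/scene7.png');w=cv2.imread('pics/w7.png')
k=blobs(s,(0,170,60),(6,255,255),8,(278,183,296,200))[1][0][:,0].mean(0)
k2=blobs(c,(0,170,60),(6,255,255),8,(340,205,360,220))[1][0][:,0].mean(0)
k3=blobs(w,(0,170,60),(6,255,255),50,(410,125,460,160))[1][0]
t=tri([('side',k,None),('scene',k2,None)]);p=cv2.minAreaRect((plane('wrist',k3[:,0],.135,T)[:,:2]*1000).astype(np.float32))
for q in(t,plane('side',k,.135)[0],plane('scene',k2,.135)[0],np.array(p[0])/1000): print(q,np.degrees(np.arctan2(q[1]-t0[1],q[0]-t0[0])))
print(p)
print('ball',tri([('side',(308,199),None),('scene',(339.5,194),None)]))
```

```text
Traceback (most recent call last):
IndexError: list index out of range
```

Run:
```python
from h import *
T=toolpose();t0=T[:3,3]
s=cv2.imread('pics/side7.png');c=cv2.imread('pics/scene7.png');w=cv2.imread('pics/w7.png')
k=blobs(s,(0,170,60),(6,255,255),8,(278,183,296,200))[1][0][:,0].mean(0)
k2=blobs(c,(0,170,60),(6,255,255),8,(340,205,360,220))[1][0][:,0].mean(0)
k3=blobs(w,(0,170,60),(6,255,255),50,(410,180,455,245))[1][0]
t=tri([('side',k,None),('scene',k2,None)]);p=cv2.minAreaRect((plane('wrist',k3[:,0],.135,T)[:,:2]*1000).astype(np.float32))
for q in(t,plane('side',k,.135)[0],plane('scene',k2,.135)[0],np.array(p[0])/1000): print(q,np.degrees(np.arctan2(q[1]-t0[1],q[0]-t0[0])))
print(p)
print('ball',tri([('side',(308,199),None),('scene',(339.5,194),None)]))
```

```text
[0.6035 0.0592 0.1311] 11.142009217499167
[0.6003 0.0615 0.135 ] 13.172381009890602
[0.6082 0.0592 0.135 ] 10.530257426309776
[0.6034 0.0581] 10.424235813967144
((603.3660278320312, 58.14373016357422), (23.064062118530273, 32.74666976928711), 11.135835647583008)
ball [0.5171 0.0429 0.1312]
```

```bash
python3 -c "
from workcell import ticket
print(ticket.job_done())"
```

```text
the job is handed in; nothing more can be done
None
```

I handed the job in at about 25 s. All four chips are in the tray and the scraper is back on its black mat. The dish is held level about 100 mm above the middle of the board, its tab pointing out over the blue edge and the ball at its middle.

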